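# Clear the offcut from the cutting jig with the push pick

### The arm

A 6-joint arm with a two-finger parallel gripper is mounted at the origin on the work surface; the furniture and walls round the work are solid. World frame = base frame: x ahead of the robot, y to its left, z up, the work surface at z = 0. Lengths are in mm, angles in rad, forces in N, time in s.
With the tool pointing down it reaches from about 400 to 825 mm from the base axis. Payload 7 kg.
Tool frame: the origin (TCP) lies at the very end of the fingers, on their centre line; the grasp point (between the pads) lies 19 mm behind it; z points along the fingers, y is the line along which they close (so a half turn about z gives the same grasp; the last joint's range is limited). The gripper opens to 85 mm and grips with 20 to 120 N. Pads are 22 mm wide; open, the fingers measure 114 mm over their backs; the gripper's body (76 mm by 85 mm) begins 54 mm behind the grasp point. The pads swing forward as they close: fully open they stand 13 mm farther back than shut.
Start: joints at [1.443, 0.359, 0.012, 0, -1.224, -0.288], TCP at [272.653, 617.459, 231.302] pointing down, gripper open.
Joint ranges: [-3.07, 3.07], [-1.43, 2.12], [-1.02, 1.25], [-3.03, 1.67], [-3.05, -0], [-3.03, 3.03]. Speed limits (rad/s): [2.39, 2.39, 3.01, 3.14, 3.14, 3.14].

### API

Orientations are given as a rotation vector (axis times angle).
In Python, from workcell import ctrl, viewer gives the robot as it stands.
- The arm moves only by the shell command python3 -m crank 'ROWS' [FORCE]. ROWS is JSON, a list of rows, each a list of 5 numbers: the shift along the tool's x, y, z scaled (see below), then the turn about the tool's z scaled (see below), then the opening, from 0 (shut) to 1 (fully open). A call has 1 to 10 rows; each row is the pose to reach, as a shift and turn from the pose commanded when the call began, along the tool's axes at that moment; what a row does not reach only later rows make up. The controller multiplies each number of a shift by 0.5 m and each number of a turn by pi/2 rad. A row lasts 1/12 s, in which the tool goes at most 41.7 mm and 7.16 degrees, less where a joint would pass 70% of its speed; a pose out of reach is approached as far as the arm can. A call with a number of a shift or a turn outside -1 to 1 is refused whole. A call with a gripper value outside its range is refused whole. The fingers move at their own pace and stop on an object; FORCE is the grip in N (left out, the last holds). Time passes only in rows, so rows that repeat a pose let the fingers close. It gives the time, the measured TCP pose, the force, the opening and the grip force at its end, in the units of the state.
- ctrl.read_state(): the state, without advancing time (a new reading comes with each control period).
- viewer.capture(name): name is "side" or "top" or "wrist"; returns a dict with "image" (384x512x3 uint8, red, green, blue), "range_z" (384x512 float32, mm along the optical axis (not along the pixel's ray), 0 where there is no reading), "intrinsics" (3x3 intrinsics, pixels), "k1" (the pictures are not rectified: a ray, as slopes to the right and down, at radius r is drawn at 1 + k1 r^2 times it, then the intrinsics apply), "cam_to_world" (4x4, takes a point from camera to world coordinates). Camera axes: x right, y up, looking along -z (the intrinsics and any distortion apply to the point x, -y, -z); pixel columns grow to the right and rows downward; lengths in mm; the calibration is good to about 2 mm. A picture is of the moment at which its call begins.
- ctrl.close_job(): hands the job in; it is judged then, once.
The state is a dict: "clock": time; "qpos": joint angles; "dq": joint speeds; "joint_torque": joint torques, N m; "tcp_pos": TCP position; "eef_rot": TCP orientation; "ft_force": force on the tool from outside, world axes, zero at the start; "ft_torque": the same for the moment, N m; "opening": finger opening in mm; "finger_force": force on a finger pad.
Only numpy, scipy, OpenCV 4.12 (cv2) and the standard library are available. Lean on these libraries where they do the work, as an engineer would, in place of code of your own. Each camera call takes 0.05 s, during which the arm holds its last target. There are 200 camera calls.

### The job

Pull the red-handled push pick out along its leaning sleeve without forcing it, put its tip into the groove of the cutting jig behind the orange offcut, and slowly push the offcut along the groove and out of the open end so that it drops into the catch tray. Then stand the pick, tip down, in the mug and let go. Push only with the pick, not with the fingers; leave the black-handled pick in its sleeve and do not knock the mug over.

Things in the scene. Friction and masses are not known exactly. Their poses are not given: they have to be found in the camera images.
- tool_stand: Fixed blue stand, base 110 x 170 x 12 mm, origin at the centre of its underside, z up. Two round steel sleeves at y = +40 and -40 mm, 115 mm long, 27 mm outside, 16 mm inside, open on top, lean 30 degrees from vertical to the -x side (roughly towards the robot): each runs along (-0.5, 0, 0.866) and its mouth centre is at x = -22, z = 118 mm.
- red_pick: Push pick to use: straight round tool, 205 mm long, 70 g; red handle 12 mm in diameter, steel tip section 8 mm in diameter and 40 mm long. Origin at the tip end, z axis along the pick towards the handle end. It stands in one of the two sleeves (which one varies), leaning with it: 110 mm inside the sleeve, 95 mm of handle sticks out.
- red_pick_grip (a point): Point on the red pick's axis, 168 mm from the tip and 37 mm below the handle's end, a good place to grip; same axes as the pick.
- black_pick: Same tool with a black handle, in the other sleeve; leave it there. Origin at its tip, z along it.
- cut_jig: Fixed grey and aluminium cutting jig, 56 to 76 x 220 mm, 42 mm high. Origin: centre of the underside, z up. A straight groove 16 mm wide and 12 mm deep (floor at z = 30 mm, walls to z = 42 mm) runs along y on x = 0, from a dark stop at y = +102 mm to the open end at y = -48 mm.
- groove_end (a point): Middle of the groove floor at its open end; axes of the jig: the groove runs from here along +y for 150 mm to the stop.
- catch_tray (a point): Centre of the catch tray's floor beyond the open end, 4 mm above the table; tray inside 70 mm (x) by 61 mm (y), walls 20 mm above its floor.
- offcut: Loose orange glass offcut, 12.5 x 22 x 10 mm, 12 g, lying in the groove, its length along the groove, 35 to 75 mm from the stop. Origin: centre of its underside; its y axis points along the groove to the stop.
- offcut_mid (a point): Centre of the offcut, 5 mm above its origin.
- mug: Loose mug, black above and white below, 97 mm high, 82 mm outside diameter, with a handle on its -y side, empty. Origin: on the underside, 15.5 mm off the cup's axis towards the handle; z up.
- mug_floor (a point): Centre of the mug's inner floor, 7 mm above the table; inside about 66 mm diameter; the rim lies 90 mm above this point.
- red_pick_tip (a point): The red pick's tip end (its origin); same axes as the pick.
There are look-alikes about, which are no part of the job. Of the things that look like the cut_jig, the larger one is meant.

How it is judged (in metres and radians):
On the way, in this order (a step that is already met when the one before it is completed fails the run):
1. the red pick is drawn fully out of its sleeve (height (world z) of red_pick_tip above 0.125 m), for 0.1 s.
2. the red pick's tip is down in the groove, behind the offcut (between it and the stop) (x of red_pick_tip in the frame of groove_end between -0.008 and 0.008 m and z of red_pick_tip in the frame of groove_end below 0.011 m and y of red_pick_tip in the frame of groove_end between 0 and 0.15 m and y of red_pick_tip in the frame of offcut_mid above 0.008 m), for 0.1 s.
3. the offcut has dropped into the catch tray (x of offcut_mid in the frame of catch_tray between -0.033 and 0.033 m and y of offcut_mid in the frame of catch_tray between -0.03 and 0.03 m and height (world z) of offcut_mid below 0.022 m), for 0.2 s.
At the end, for the whole second after the job is handed in: The offcut lies at rest in the catch tray (within 33 mm across, 30 mm along of its middle, under 22 mm up). The red pick rests released in the upright mug (tilt under 0.1 rad), tip within 42 mm of the floor centre and 30 mm of its height, leaning under 0.9 rad (all of step 3 and linear speed of each of offcut, red_pick below 0.03 m/s and horizontal distance between red_pick_tip and mug_floor below 0.042 m and z of red_pick_tip in the frame of mug_floor below 0.03 m and angle between red_pick's own z axis and vertical below 0.9 rad and angle between mug's own z axis and vertical below 0.1 rad); the robot touches nothing.
It fails at once if the black pick is drawn or shifted more than 25 mm (distance of black_pick from where it was at the start of the episode above 0.025 m).
It fails at once if the fingers push the offcut (contact force between the fingers and offcut above 0.5 N).
It fails at once if the offcut is pushed along the groove faster than 0.2 m/s (linear speed of offcut above 0.2 m/s and y of offcut_mid in the frame of groove_end above 0.015 m and z of offcut_mid in the frame of groove_end above 0 m).
It fails at once if the red pick is forced against the stand with more than 40 N (contact force between red_pick and tool_stand above 40 N).
It fails at once if the mug is knocked over (tilted more than 0.5 rad) (angle between mug's own z axis and vertical above 0.5 rad).
It also fails if it takes over 58 s, if anything falls off the work surface, if the arm or the gripper's body presses on something with over 40 N, if the wrist force passes 120 N, or if a joint passes its speed limit or range.

## Working session

There is one attempt and no reset: what is moved stays moved. The work goes in short steps, Python scripts to look and compute and a shell command to move; the robot and the scene stay as the last step left them, time stands still between calls to the robot, and variables do not carry over. Pictures are saved under pics/ and viewed, at most 10 in all, crops included, and the job is handed in when it is done.

```bash
mkdir -p pics; ls
cat > h.py <<'E'
import numpy as np, cv2
from workcell import ctrl, viewer
def cap(n,save=None):
    c=viewer.capture(n)
    if save: cv2.imwrite('pics/'+save,c['image'][:,:,::-1])
    return c
def rays(c,uv):
    K=np.array(c['intrinsics']);uv=np.atleast_2d(np.array(uv,float))
    d=np.c_[(uv[:,0]-K[0,2])/K[0,0],(uv[:,1]-K[1,2])/K[1,1]]
    s=d.copy()
    for _ in range(20): s=d/(1+c['k1']*(s**2).sum(1,keepdims=True))
    T=np.array(c['cam_to_world']);v=np.c_[s[:,0],-s[:,1],-np.ones(len(s))]
    return T[:3,3],v@T[:3,:3].T
def plane(c,uv,z):
    o,d=rays(c,uv); return o+d*((z-o[2])/d[:,2])[:,None]
def depth(c,uv):
    o,d=rays(c,uv);uv=np.atleast_2d(uv).astype(int); r=c['range_z'][uv[:,1],uv[:,0]]
    return o+d*r[:,None]
def cloud(c):
    v,u=np.mgrid[:384,:512]; return depth(c,np.c_[u.ravel(),v.ravel()]).reshape(384,512,3)
def two(c1,u1,c2,u2):
    o1,d1=rays(c1,u1);o2,d2=rays(c2,u2);d1=d1[0];d2=d2[0]
    t=np.linalg.lstsq(np.c_[d1,-d2],o2-o1,rcond=None)[0]
    a=o1+t[0]*d1;b=o2+t[1]*d2
    return (a+b)/2,np.linalg.norm(a-b)
E
python3 - <<'E'
from h import *
import pickle
np.set_printoptions(precision=3,suppress=True)
cs={n:cap(n) for n in('side','top','wrist')}
pickle.dump(cs,open('c0.pkl','wb'))
for n,c in cs.items(): cv2.imwrite(f'pics/{n}0.png',cv2.resize(c['image'][:,:,::-1],(800,600)));print(n,c['cam_to_world'],c['intrinsics'],c['k1'],(c['range_z']>0).mean())
print(ctrl.read_state())
E
```

```text
pics
side [[ -0.901  -0.225   0.37  985.212]
 [  0.433  -0.477   0.765 977.564]
 [  0.004   0.85    0.527 788.765]
 [  0.      0.      0.      1.   ]] [[465.867   0.    255.791]
 [  0.    465.867 190.448]
 [  0.      0.      1.   ]] -0.17778139292937728 0.8955535888671875
top [[   0.004    0.996   -0.093  409.71 ]
 [  -1.       0.005    0.017   31.846]
 [   0.017    0.093    0.995 1196.023]
 [   0.       0.       0.       1.   ]] [[381.504   0.    255.103]
 [  0.    381.504 188.682]
 [  0.      0.      1.   ]] -0.1284757779070227 0.9960123697916666
wrist [[ -0.404   0.871   0.279 343.737]
 [ -0.915  -0.385  -0.122 585.237]
 [  0.001  -0.305   0.952 372.946]
 [  0.      0.      0.      1.   ]] [[271.78    0.    257.35 ]
 [  0.    271.78  189.448]
 [  0.      0.      1.   ]] -0.03547250605235404 0.9961700439453125
{'clock': 0.15, 'qpos': array([ 1.443,  0.359,  0.011, -0.   , -1.224, -0.288]), 'dq': array([ 0.001, -0.001,  0.003,  0.001,  0.   , -0.001]), 'joint_torque': array([ -0.001, -58.388,  29.365,   6.941,  -0.004,   0.   ]), 'tcp_pos': array([272.521, 617.143, 230.582]), 'eef_rot': array([ 3.073, -0.648, -0.   ]), 'ft_force': array([ 0.118, -0.895,  0.82 ]), 'ft_torque': array([-0.058,  0.028, -0.003]), 'finger_force': 0.0, 'opening': 85.55291762985415}
```

View pics/top0.png

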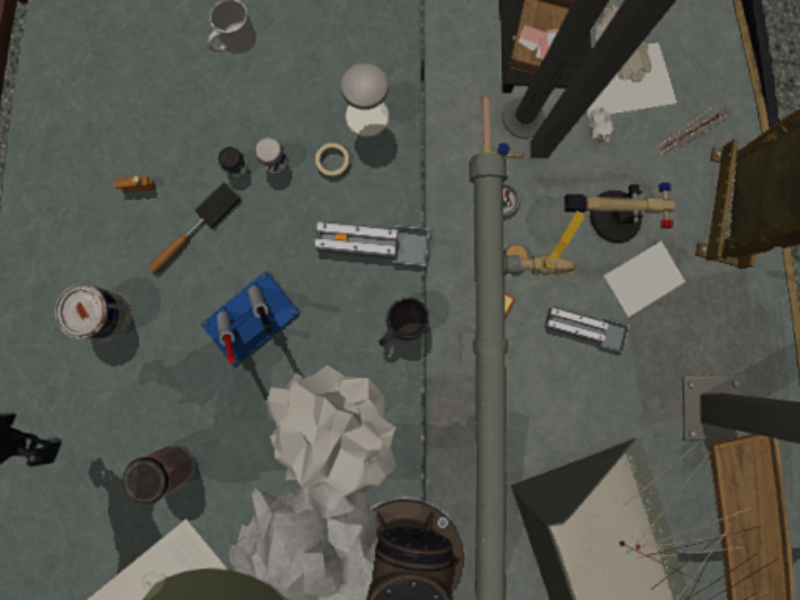

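View pics/side0.png

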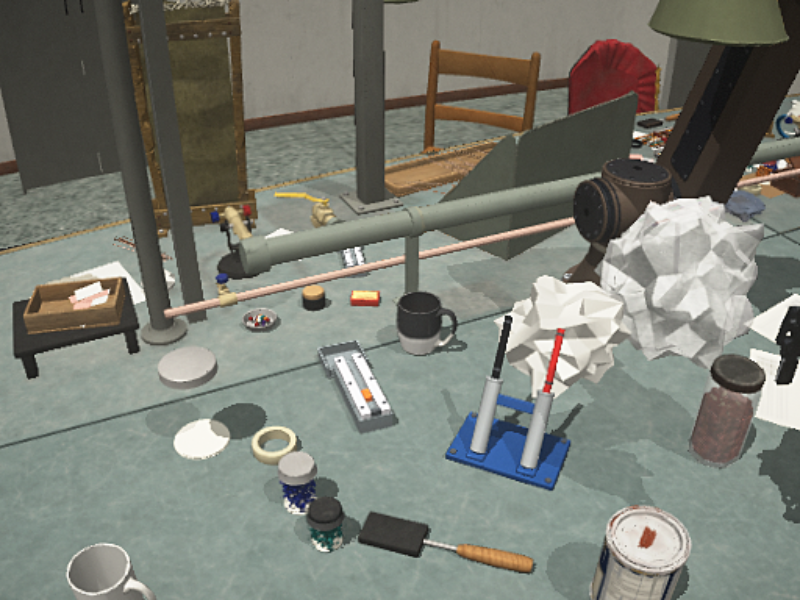

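The top view (800x600) shows the stand at (250,318) with the red handle tip at about (231,355). The jig runs from (318,237) to (428,247) with its tray to the right, the offcut is at (342,237) and the mug is at (407,320). A grey pipe lies at column 490. The side view shows the red handle from (561,332) to (547,392), the black one from (507,320) to (497,378), the offcut at (368,395) and the mug at (420,322).

Run:
```python
from h import *
import pickle
np.set_printoptions(precision=1,suppress=True)
cs=pickle.load(open('c0.pkl','rb'))
def mask(c,lo,hi,box):
    h=cv2.cvtColor(c['image'],cv2.COLOR_RGB2HSV)
    m=cv2.inRange(h,np.array(lo),np.array(hi)); b=np.zeros_like(m); x0,y0,x1,y1=[int(v*.64) for v in box]; b[y0:y1,x0:x1]=255
    return m&b
def big(m):
    n,l,s,ct=cv2.connectedComponentsWithStats(m); k=1+s[1:,4].argmax(); return l==k,s[k,4],ct[k]
T,S=cs['top'],cs['side']
# red pick endpoints
E={}
for n,c,box in(('top',T,(190,300,270,380)),('side',S,(520,310,600,420))):
    for nm,hs in(('lo',((0,150,90),(8,255,255))),):
        m,a,ct=big(mask(c,*hs,box)); v,u=np.nonzero(m); p=np.c_[u,v].astype(float)
        mu=p.mean(0);d=np.linalg.svd(p-mu,full_matrices=False)[2][0]; d*=np.sign(d[1]) 
        t=(p-mu)@d; E[n]=(mu+d*t.min(),mu+d*t.max()); print(n,a,E[n])
hs=((5,150,120),(20,255,255))
mt,a,ot=big(mask(T,*hs,(325,225,360,250)));print('off top',a,ot)
ms,a,os_=big(mask(S,*hs,(350,380,385,410)));print('off side',a,os_)
print('offcut two',two(T,ot,S,os_), plane(T,ot,40),plane(S,os_,35))
# pick: top image: max v = handle end (image down=-x); side: min v= handle end
pe=two(T,E['top'][1],S,E['side'][0]);pm=two(T,E['top'][0],S,E['side'][1]);print('end',pe,'mouth',pm); ax=pe[0]-pm[0];print(np.linalg.norm(ax),ax/np.linalg.norm(ax))
cl=cloud(T);h=cv2.cvtColor(T['image'],cv2.COLOR_RGB2HSV)
# jig region points by depth heights
def reg(x0,y0,x1,y1): return cl[int(y0*.64):int(y1*.64),int(x0*.64):int(x1*.64)].reshape(-1,3)
for nm,b in(('pipe',(475,200,505,560)),('paper',(270,370,395,480)),('paper2',(230,480,370,570)),('mug',(385,295,430,345)),('jig',(315,220,430,270)),('can',(50,280,130,340)),('jar',(120,440,190,500))):
    p=reg(*b);q=p[p[:,2]>15]; print(nm,q.min(0),q.max(0),np.percentile(q[:,2],[50,95]))
p=reg(385,295,430,345);q=p[p[:,2]>88];print('rim',q.min(0),q.max(0),(q.min(0)+q.max(0))/2, cv2.minEnclosingCircle(q[:,:2].astype(np.float32)))
# jig: points z 36-48
p=reg(312,215,405,268);q=p[(p[:,2]>36)&(p[:,2]<50)][:,:2].astype(np.float32);print('jig rails',cv2.minAreaRect(q),cv2.boxPoints(cv2.minAreaRect(q)))
p=reg(312,215,440,275);q=p[(p[:,2]>14)&(p[:,2]<60)][:,:2].astype(np.float32);print('jig all',cv2.minAreaRect(q),cv2.boxPoints(cv2.minAreaRect(q)))
# blue stand
m,a,ct=big(mask(T,(100,120,40),(125,255,255),(190,260,310,375)));cn=max(cv2.findContours(m.astype(np.uint8),0,2)[0],key=cv2.contourArea)
w=plane(T,cn[:,0],12);r=cv2.minAreaRect(w[:,:2].astype(np.float32));print('stand',r,cv2.boxPoints(r))
for n,k in(('top',8),('side',5)):
    c=cs[n]; x0,y0,x1,y1=((190,190,440,390),(300,270,600,500))[n=='side']
    x0,y0,x1,y1=[int(v*.64) for v in(x0,y0,x1,y1)]
    im=c['image'][y0:y1,x0:x1,::-1]; f=min(800/(x1-x0),600/(y1-y0)); cv2.imwrite(f'pics/{n}c.png',cv2.resize(im,None,fx=f,fy=f,interpolation=2))
```

```text
top 40 (array([144.9, 217.8]), array([147.5, 230.9]))
side 125 (array([357.9, 214.7]), array([351.1, 243.6]))
off top 26 [218.2 151.4]
off side 35 [234.4 252.4]
offcut two (array([633.6, 127.4,  33.2]), np.float64(1.082029260094867)) [[632.8 126.6  40. ]] [[634.  129.8  35. ]]
end (array([392.9, 298.3, 185.1]), np.float64(5.833977200786463)) mouth (array([425.7, 323.2, 130.1]), np.float64(0.6167172414428322))
68.71230083900274 [-0.5 -0.4  0.8]
pipe [  60.6 -199.8   17.7] [ 709.    31.8 1196. ] [207.3 212.8]
paper [170.4  23.7  15.8] [ 409.7  258.7 1196. ] [114.1 137.1]
paper2 [14.8 31.8 16.4] [ 409.7  319.9 1196. ] [187.8 263.7]
mug [409.7 -43.1  15.1] [ 510.    39.6 1196. ] [71.  99.1]
jig [409.7 -46.3  15.3] [ 665.   177.3 1196. ] [40.1 46.1]
can [409.7  31.8  15.1] [ 530.2  661.6 1196. ] [114.9 121.2]
jar [138.9  31.8  16.7] [ 409.7  496.6 1196. ] [160.4 165.7]
rim [409.7 -41.3  88.4] [ 509.5   39.6 1196. ] [459.6  -0.9 642.2] ((456.83905029296875, 2.4463367462158203), 55.546817779541016)
jig rails ((630.2664184570312, 97.28480529785156), (158.40008544921875, 50.72990036010742), 84.11393737792969) [[596.9  21.1]
 [647.4  15.9]
 [663.6 173.5]
 [613.2 178.7]]
jig all ((627.2163696289062, 65.25658416748047), (222.32322692871094, 76.79779815673828), 84.72884368896484) [[578.8 -41.9]
 [655.2 -49. ]
 [675.7 172.4]
 [599.2 179.5]]
stand ((472.8191833496094, 309.5750732421875), (109.99028015136719, 168.83160400390625), 39.657630920410156) [[376.6 339.5]
 [484.4 209.5]
 [569.  279.7]
 [461.3 409.7]]
```

```bash
python3 -m crank '[[0.498,0.457,-0.06,-0.705,1],[0.498,0.457,-0.06,-0.705,1],[0.498,0.457,-0.06,-0.705,1],[0.498,0.457,-0.06,-0.705,1],[0.498,0.457,-0.06,-0.705,1],[0.498,0.457,-0.06,-0.705,1],[0.498,0.457,-0.06,-0.705,1],[0.498,0.457,-0.06,-0.705,1],[0.498,0.457,-0.06,-0.705,1],[0.498,0.457,-0.06,-0.705,1]]' 60
python3 - <<'E'
from h import *
import pickle
np.set_printoptions(precision=2,suppress=True)
w=cap('wrist','w1.png');pickle.dump(w,open('w1.pkl','wb'))
cs=pickle.load(open('c0.pkl','rb'));T=cs['top']
s=ctrl.read_state();print(s['clock'],s['tcp_pos'],s['eef_rot'],s['qpos'],s['ft_force'])
cl=cloud(T);ok=T['range_z']>0
m=ok&(cl[...,2]>85)&(cl[...,2]<110);q=cl[m];q=q[(abs(q[:,0]-465)<60)&(abs(q[:,1])<55)]
print('rim',len(q),q.min(0),q.max(0),cv2.minEnclosingCircle(q[:,:2].astype(np.float32)))
h=cv2.cvtColor(w['image'],cv2.COLOR_RGB2HSV)
m=cv2.inRange(h,np.array((0,150,60)),np.array((8,255,255)))|cv2.inRange(h,np.array((174,150,60)),np.array((180,255,255)))
n,l,st,ct=cv2.connectedComponentsWithStats(m);k=1+st[1:,4].argmax();print(st[k],ct[k])
E
```

```text
clock: 0.98
tcp_pos: [408.9, 305.3, 262.0]
eef_rot: [-2.953, -1.07, -0.001]
ft_force: [0.3, 0.5, -0.2]
opening: 85.3
finger_force: 0.0
1.0333 [408.58 306.69 261.66] [-2.96 -1.06 -0.  ] [ 1.03  0.07 -0.3  -0.   -1.21  1.23] [ 0.37 -1.01 -0.18]
rim 167 [425.38 -41.31  85.05] [509.52  45.37 102.54] ((464.67462158203125, 6.267951011657715), 51.454750061035156)
[249 156  12  56 610] [254.82 183.62]
```

View pics/w1.png

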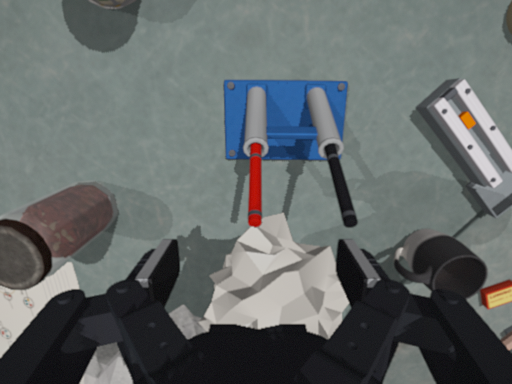

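The wrist view shows the red handle from its mouth at (256,146) to its end at (254,223), lined up with the fingers' centre column. The black handle ends at (349,220), the mug is at (442,265), and the jig with its offcut is at (468,120).

```bash
cat >> h.py <<'E'
def redmask(c,lo=90):
    h=cv2.cvtColor(c['image'],cv2.COLOR_RGB2HSV)
    m=cv2.inRange(h,np.array((0,150,lo)),np.array((8,255,255)))|cv2.inRange(h,np.array((174,150,lo)),np.array((180,255,255)))
    return m
def redline(c,box=None,lo=90):
    m=redmask(c,lo)
    if box: b=np.zeros_like(m);b[box[1]:box[3],box[0]:box[2]]=255;m&=b
    n,l,s,ct=cv2.connectedComponentsWithStats(m);k=1+s[1:,4].argmax();v,u=np.nonzero(l==k)
    p=np.c_[u,v].astype(float);mu=p.mean(0);d=np.linalg.svd(p-mu,full_matrices=False)[2][0];t=(p-mu)@d
    return mu+d*t.min(),mu+d*t.max(),s[k,4]
def planeof(c,a,b):
    o,d=rays(c,[a,b]);n=np.cross(d[0],d[1]);return n/np.linalg.norm(n),o
def line2(c1,e1,c2,e2):
    n1,o1=planeof(c1,*e1);n2,o2=planeof(c2,*e2);ax=np.cross(n1,n2);ax/=np.linalg.norm(ax);ax*=np.sign(ax[2])
    p=np.linalg.lstsq(np.array([n1,n2,ax]),np.array([n1@o1,n2@o2,0]),rcond=None)[0]
    return p,ax
def near(p,ax,c,uv):
    o,d=rays(c,uv);t=np.linalg.lstsq(np.c_[ax,-d[0]],o-p,rcond=None)[0];return p+t[0]*ax
E
python3 - <<'E'
from h import *
import pickle
np.set_printoptions(precision=2,suppress=True)
w=pickle.load(open('w1.pkl','rb'));cs=pickle.load(open('c0.pkl','rb'));S=cs['side']
ew=redline(w,lo=60);es=redline(S,(333,198,384,268),lo=60);print(ew,es)
p,ax=line2(w,ew[:2],S,es[:2]);print('axis',ax,np.degrees(np.arctan2(-ax[1],-ax[0])),np.degrees(np.arccos(ax[2])))
for e in ew[:2]+es[:2]: pass
print([near(p,ax,w,e) for e in ew[:2]],[near(p,ax,S,e) for e in es[:2]])
for z in(118,150,168,180):print(z,p+ax*(z-p[2])/ax[2])
# jig and mug in wrist by depth
cl=cloud(w);ok=w['range_z']>0
m=ok&(cl[...,2]>85)&(cl[...,2]<105);q=cl[m];q=q[(abs(q[:,0]-465)<60)&(abs(q[:,1])<55)];print('rim',len(q),cv2.minEnclosingCircle(q[:,:2].astype(np.float32)))
E
```

```text
(array([255.17, 155.98]), array([254.47, 210.93]), np.int32(610)) (array([357.88, 214.74]), array([351.15, 243.57]), np.int32(125))
axis [-0.37 -0.31  0.88] 39.69369543939442 28.556619639289046
[array([425.29, 321.82, 115.66]), array([397.34, 298.62, 182.4 ])] [array([396.08, 297.57, 185.42]), array([421.29, 318.5 , 125.22])]
118 [424.31 321.   118.  ]
150 [410.91 309.88 150.  ]
168 [403.37 303.62 168.  ]
180 [398.35 299.45 180.  ]
rim 1073 ((464.39288330078125, 8.076308250427246), 52.62736892700195)
```

```bash
python3 -m crank '[[-0.007,0,0.04,0,1],[-0.007,0,0.08,0,1],[-0.007,0,0.12,0,1],[-0.007,0,0.16,0,1],[-0.007,0,0.20,0,1],[-0.007,0,0.222,0,1],[-0.007,0,0.222,0,1],[-0.007,0,0.222,0,1]]' 60
python3 - <<'E'
from h import *
cap('wrist','w2.png')
E
```

```text
clock: 1.7
tcp_pos: [405.0, 306.1, 149.8]
eef_rot: [2.955, 1.063, -0.002]
ft_force: [0.3, -0.3, 0.9]
opening: 85.5
finger_force: 0.0
```

View pics/w2.png

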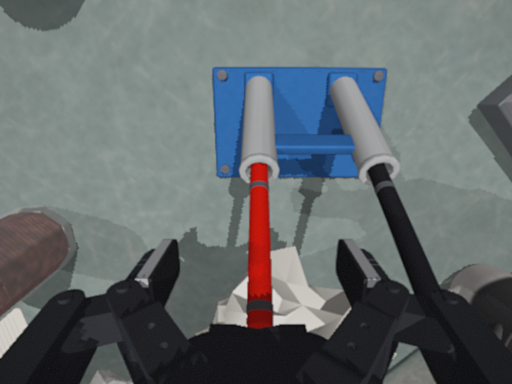

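The red handle runs from its mouth at (259,168) to its end at (260,318), midway between the pads at about (165,265) and (350,265). The black handle passes just outside the right finger.

```bash
python3 -m crank '[[0,0,0,0,0],[0,0,0,0,0],[0,0,0,0,0],[0,0,0,0,0],[0,0,0,0,0],[0,0,0,0,0],[0,0,0,0,0],[0,0,0,0,0],[0,0,0,0,0],[0,0,0,0,0]]' 60
```

```text
clock: 2.58
tcp_pos: [405.5, 305.6, 150.6]
eef_rot: [2.956, 1.065, 0.0]
ft_force: [-2.2, -0.9, 4.4]
opening: 10.6
finger_force: 58.4
```

```bash
python3 -m crank '[[-0.004,0,-0.007,0,0],[-0.008,0,-0.0139,0,0],[-0.012,0,-0.0208,0,0],[-0.016,0,-0.0277,0,0],[-0.02,0,-0.0346,0,0],[-0.024,0,-0.0416,0,0],[-0.03,0,-0.052,0,0],[-0.036,0,-0.0624,0,0],[-0.042,0,-0.0727,0,0]]'
```

```text
clock: 3.33
tcp_pos: [389.0, 292.0, 187.3]
eef_rot: [-2.956, -1.065, -0.0]
ft_force: [1.6, 0.5, -1.3]
opening: 10.5
finger_force: 58.3
```

```bash
python3 -m crank '[[-0.012,0,-0.0208,0,0],[-0.024,0,-0.0416,0,0],[-0.036,0,-0.0624,0,0],[-0.048,0,-0.0831,0,0],[-0.06,0,-0.1039,0,0],[-0.072,0,-0.1247,0,0],[-0.084,0,-0.1455,0,0],[-0.096,0,-0.1663,0,0],[-0.108,0,-0.1871,0,0],[-0.108,0,-0.1871,0,0]]'
python3 - <<'E'
from h import *
import pickle
np.set_printoptions(precision=2,suppress=True)
s=ctrl.read_state();print(s['tcp_pos'],s['qpos'])
S=cap('side','s3.png');W=cap('wrist','w3.png');T=cap('top');pickle.dump((S,W,T),open('c3.pkl','wb'))
E
```

```text
clock: 4.17
tcp_pos: [347.5, 257.6, 283.0]
eef_rot: [-2.953, -1.065, -0.005]
ft_force: [0.3, -0.3, -0.3]
opening: 10.1
finger_force: 58.4
[347.49 257.61 282.95] [ 1.1  -0.09 -0.4   0.   -1.26  1.16]
```

View pics/s3.png

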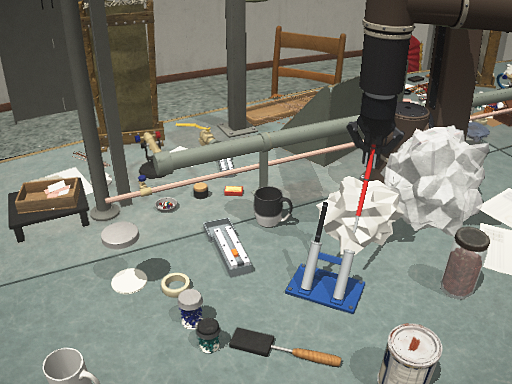

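The side view shows the pick clear of the stand: red handle from (373,153) to (361,212), steel tip near (355,232), and the sleeve mouth below it at (347,250).

Run:
```python
from h import *
import pickle
np.set_printoptions(precision=2,suppress=True)
S,W,T=pickle.load(open('c3.pkl','rb'))
ew=redline(W,lo=60);es=redline(S,(340,140,384,240),lo=60);print(ew,es)
p,ax=line2(W,ew[:2],S,es[:2]);print('axis',ax,np.degrees(np.arctan2(-ax[1],-ax[0])),np.degrees(np.arccos(ax[2])))
b=near(p,ax,S,es[1]) if es[1][1]>es[0][1] else near(p,ax,S,es[0]);bw=[near(p,ax,W,e) for e in ew[:2]];print('boundary side',b,'wrist',bw)
g=np.array([347.49,257.61,302]);print('near grasp',p+ax*(302-p[2])/ax[2])
print('tip from grip',g-168*ax,'from boundary',b-40*ax,[q-40*ax for q in bw])
# jig by depth in wrist & top: rails
w=W;cl=cloud(w);h=cv2.cvtColor(w['image'],cv2.COLOR_RGB2HSV)
for nm,c in(('top',T),('wrist',W)):
    cl=cloud(c);m=(c['range_z']>0)&(cl[...,2]>25)&(cl[...,2]<52)&(abs(cl[...,0]-630)<60)&(abs(cl[...,1]-100)<95);
    q=cl[m];print(nm,m.sum(),cv2.minAreaRect(q[:,:2].astype(np.float32)) if len(q) else 0)
```

```text
(array([257.33, 186.  ]), array([257.36, 300.  ]), np.int32(2313)) (array([365.95, 180.22]), array([357.9 , 214.98]), np.int32(156))
axis [-0.39 -0.33  0.86] 39.88845290953735 30.936804776131382
boundary side [396.48 298.24 185.29] wrist [array([366.53, 273.2 , 250.42]), array([336.88, 248.43, 314.88])]
near grasp [342.8  253.38 302.  ]
tip from grip [413.76 313.   157.9 ] from boundary [412.26 311.42 150.98] [array([382.31, 286.39, 216.11]), array([352.66, 261.61, 280.57])]
top 929 ((626.1038208007812, 95.87227630615234), (162.39414978027344, 73.35198974609375), 87.80291748046875)
wrist 5101 ((629.1309814453125, 98.56564331054688), (159.13368225097656, 55.414546966552734), 84.26431274414062)
```

View pics/w3.png

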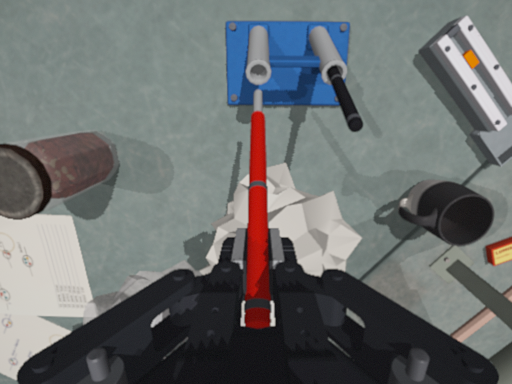

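The wrist view shows the steel tip's end at (258,90), the red/steel boundary at (258,112) and the jig with its offcut at (471,58). Next I lift and start turning.

```bash
python3 -m crank '[[0,0,-0.06,0,0],[0,0,-0.12,0,0],[0,0,-0.164,0,0],[0,0,-0.164,0.08,0],[0,0,-0.164,0.16,0],[0,0,-0.164,0.24,0],[0,0,-0.164,0.32,0],[0,0,-0.164,0.4,0],[0,0,-0.164,0.48,0],[0,0,-0.164,0.55,0]]'
python3 - <<'E'
from h import *
np.set_printoptions(precision=3,suppress=True)
S,W,T=__import__('pickle').load(open('c3.pkl','rb'))
ew=redline(W,lo=60);es=redline(S,(340,140,384,240),lo=60);p,ax=line2(W,ew[:2],S,es[:2])
print('tip wrist',near(p,ax,W,(258,90)),'bound',near(p,ax,W,(258,111.5)))
from scipy.spatial.transform import Rotation as R
s=ctrl.read_state();M=R.from_rotvec(s['eef_rot']).as_matrix();print(s['tcp_pos'],M)
d=np.array([643,234,365])-s['tcp_pos'];print(M.T@d/500, np.degrees(np.arctan2(M[1,0],M[0,0])))
E
```

```text
clock: 5.15
tcp_pos: [347.6, 257.8, 361.2]
eef_rot: [3.127, -0.28, -0.002]
ft_force: [-0.2, 0.0, -0.8]
opening: 10.3
finger_force: 58.3
tip wrist [416.915 315.318 140.85 ] bound [401.845 302.722 173.62 ]
[347.648 257.753 361.18 ] [[ 0.984 -0.178 -0.001]
 [-0.178 -0.984 -0.002]
 [-0.001  0.002 -1.   ]]
[ 0.59  -0.058 -0.008] -10.24723211872938
```

```bash
python3 -m crank '[[0.06,-0.006,0,0.08,0],[0.12,-0.012,0,0.16,0],[0.18,-0.018,0,0.24,0],[0.24,-0.024,0,0.32,0],[0.3,-0.03,0,0.4,0],[0.36,-0.035,0,0.48,0],[0.42,-0.04,0,0.56,0],[0.48,-0.048,0,0.64,0],[0.54,-0.054,0,0.72,0],[0.59,-0.058,0,0.8,0]]'
python3 -m crank '[[0,0,0,0.08,0],[0,0,0,0.15,0],[0,0,0.06,0.15,0],[0,0,0.1,0.15,0],[0,0,0.1,0.15,0],[0,0,0.1,0.15,0]]'
python3 - <<'E'
from h import *
import pickle
np.set_printoptions(precision=3,suppress=True)
s=ctrl.read_state();print(s['clock'],s['tcp_pos'],s['eef_rot'],s['qpos'])
S=cap('side');W=cap('wrist');T=cap('top');pickle.dump((S,W,T),open('c4.pkl','wb'))
cv2.imwrite('pics/w4.png',cv2.resize(W['image'][:,:,::-1],(800,600),interpolation=2))
E
```

```text
clock: 5.98
tcp_pos: [645.3, 235.4, 359.8]
eef_rot: [2.371, -2.057, -0.001]
ft_force: [-0.6, 0.5, -0.5]
opening: 10.5
finger_force: 58.5
clock: 6.48
tcp_pos: [643.0, 235.3, 310.3]
eef_rot: [2.12, -2.313, -0.0]
ft_force: [0.1, 0.0, -0.2]
opening: 10.9
finger_force: 58.6
6.4833 [643.008 235.338 310.26 ] [ 2.12  -2.313 -0.   ] [ 0.635  0.343  0.166  0.    -1.398 -0.722]
```

View pics/w4.png

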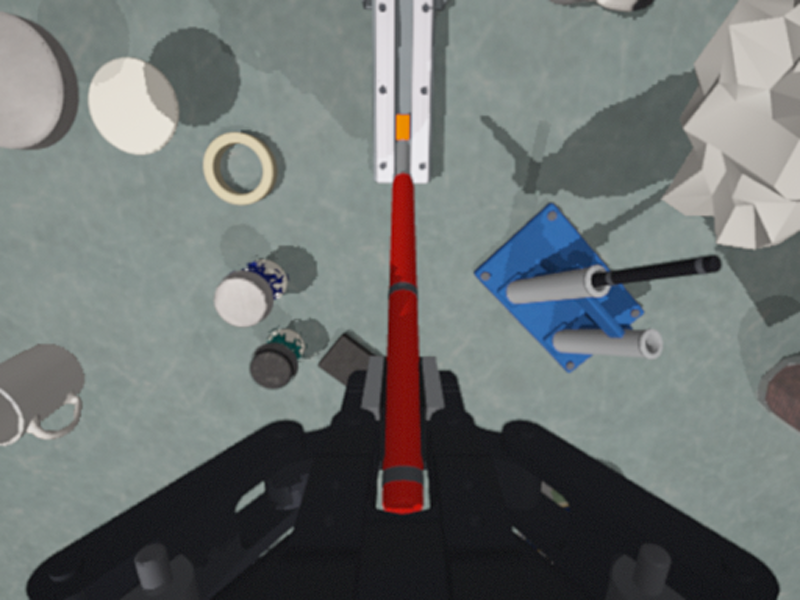

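The wrist view (800x600) shows the pick lying over the groove: tip near (403,140), offcut at (403,126), rails at columns 386 and 422. The tool's heading already matches the groove.

```bash
cat > m.py <<'E'
from h import *
import pickle,sys
np.set_printoptions(precision=2,suppress=True)
from scipy.spatial.transform import Rotation as R
def tooltip(S,W,tcp,box):
    ew=redline(W,lo=60);es=redline(S,box,lo=60);p,ax=line2(W,ew[:2],S,es[:2])
    b=near(p,ax,S,max(es[:2],key=lambda e:e[1]));print('ew',ew,'es',es,'ax',ax,np.degrees(np.arccos(ax[2])),'bound',b)
    print('tip side-b',b-40*ax-tcp,'tip wrist',near(p,ax,W,(258,90))-tcp,'axis at grasp z',p+ax*(tcp[2]+19-p[2])/ax[2]-tcp)
    return p,ax,b
def groove(W,z=42):
    # white rails: per-row outer/inner edges
    h=cv2.cvtColor(W['image'],cv2.COLOR_RGB2HSV);m=cv2.inRange(h,np.array((0,0,150)),np.array((180,60,255)))
    L=[];Rr=[]
    for v in range(8,110):
        u=np.nonzero(m[v,232:285])[0]+232
        if len(u)<10: continue
        a,b=u[u<258],u[u>=258]
        if len(a)>3 and len(b)>3: L.append((a.min(),v));Rr.append((b.max(),v))
    PL=plane(W,L,z);PR=plane(W,Rr,z)
    M=(PL+PR)/2;f=np.polyfit(M[:,1],M[:,0],1);r=M[:,0]-np.polyval(f,M[:,1]);k=abs(r)<2
    f=np.polyfit(M[k,1],M[k,0],1);print('groove x=%.4f*y+%.2f'%tuple(f),'ang',np.degrees(np.arctan(f[0])),'width',np.median(np.linalg.norm(PL-PR,axis=1)),len(M),k.sum(),'yrange',M[:,1].min(),M[:,1].max());return f
def off(W,z=40,box=None):
    h=cv2.cvtColor(W['image'],cv2.COLOR_RGB2HSV);m=cv2.inRange(h,np.array((8,150,120)),np.array((20,255,255)))
    if box: b=np.zeros_like(m);b[box[1]:box[3],box[0]:box[2]]=255;m&=b
    n,l,s,ct=cv2.connectedComponentsWithStats(m);k=1+s[1:,4].argmax();x,y,w,hh=s[k,:4]
    print('off px',s[k],'centre',plane(W,ct[k],z)[0],'ends',plane(W,[(x+w/2,y),(x+w/2,y+hh)],z));
E
python3 - <<'E'
from m import *
S,W,T=pickle.load(open('c4.pkl','rb'));tcp=np.array([643,235.3,310.3])
cv2.imwrite('pics/s4.png',cv2.resize(S['image'][60:300,140:360,::-1],None,fx=2.5,fy=2.5,interpolation=2))
tooltip(S,W,tcp,(140,60,360,280));groove(W);off(W,box=(240,60,275,95))
off(T,box=(200,140,240,165));off(S,box=(215,240,250,270))
E
```

```text
ew (array([257.44, 185.  ]), array([257.37, 300.01]), np.int32(2337)) es (array([245.91, 191.95]), array([225.17, 195.14]), np.int32(144)) ax [0.07 0.84 0.54] 57.11079632831121 bound [628.6   66.86 169.33]
tip side-b [ -17.37 -201.89 -162.69] tip wrist [ -7.26 -87.83 -88.64] axis at grasp z [ 7.43 77.98 19.  ]
groove x=0.0987*y+621.89 ang 5.637164512296826 width 48.100041237187334 102 83 yrange 35.815436076151116 165.10116260317164
off px [253  73   9  17 146] centre [634.32 127.03  40.  ] ends [[632.74 116.67  40.  ]
 [634.72 139.47  40.  ]]
off px [215 150   7   4  28] centre [632.44 127.2   40.  ] ends [[637.14 125.73  40.  ]
 [624.65 125.54  40.  ]]
off px [231 249   7   8  35] centre [636.32 134.57  40.  ] ends [[630.68 122.98  40.  ]
 [643.27 151.89  40.  ]]
```

View pics/s4.png

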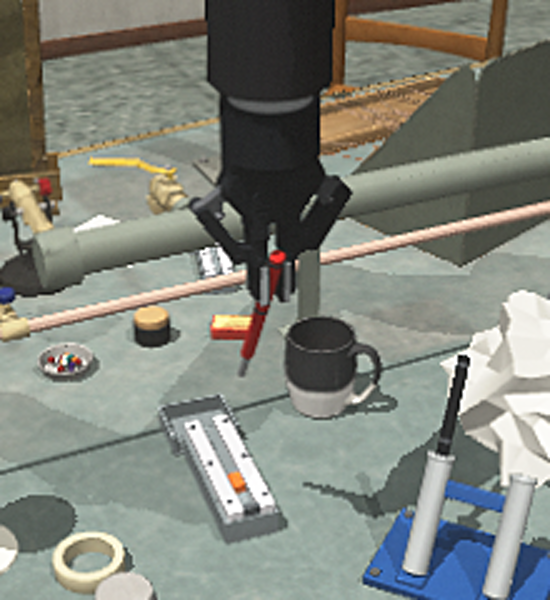

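The side crop shows the tip at full-frame pixel (236,210), the red/steel boundary at (239,201) and the handle end at (251,162). The pick hangs clear above the jig.

Run:
```python
from m import *
S,W,T=pickle.load(open('c4.pkl','rb'));tcp=np.array([643,235.3,310.3])
tooltip(S,W,tcp,(236,158,256,206))
# steel tip end in wrist: column profile
print(W['image'][78:116:2,256:260].mean((1)).astype(int).tolist())
for uw in((258,88),(258,92)):
  for us in((236,209),(236,211)): a=two(W,uw,S,us);print(uw,us,a[0]-tcp,a[1])
print('dep',depth(W,[(258,94),(258,100),(258,106)])-tcp)
```

```text
ew (array([257.44, 185.  ]), array([257.37, 300.01]), np.int32(2337)) es (array([243.06, 185.35]), array([237.48, 202.16]), np.int32(96)) ax [0.05 0.51 0.86] 30.96743025986293 bound [637.12 163.54 208.24]
tip side-b [  -7.73  -92.26 -136.36] tip wrist [  -7.51  -89.74 -132.14] axis at grasp z [ 0.66  0.59 19.  ]
[[233, 140, 0], [233, 140, 0], [234, 140, 0], [234, 141, 0], [234, 141, 0], [231, 138, 21], [145, 127, 126], [127, 129, 130], [128, 129, 130], [128, 129, 130], [128, 129, 130], [128, 129, 130], [127, 128, 128], [127, 127, 128], [127, 128, 128], [122, 126, 126], [129, 89, 89], [159, 20, 14], [158, 17, 11]]
(258, 88) (236, 209) [  -9.04  -91.21 -133.65] 1.9247717819875205
(258, 88) (236, 211) [  -9.07  -91.51 -139.52] 1.8915870052686132
(258, 92) (236, 209) [  -8.18  -87.7  -131.25] 0.7733904269142932
(258, 92) (236, 211) [  -8.19  -87.93 -137.04] 0.7161421709501199
dep [[  -7.57  -85.56 -115.78]
 [  -7.09  -80.27 -107.39]
 [  -6.62  -75.27  -98.48]]
```

```bash
python3 -m crank '[[-0.0046,-0.0045,0.04,0.007,0],[-0.0046,-0.0045,0.08,0.007,0],[-0.0046,-0.0045,0.12,0.007,0],[-0.0046,-0.0045,0.16,0.007,0],[-0.0046,-0.0045,0.2,0.007,0],[-0.0046,-0.0045,0.24,0.007,0],[-0.0046,-0.0045,0.24,0.007,0],[-0.0046,-0.0045,0.24,0.007,0]]'
python3 - <<'E'
from m import *
s=ctrl.read_state();tcp=s['tcp_pos'];print(tcp,s['eef_rot'])
S=cap('side');W=cap('wrist');T=cap('top');pickle.dump((S,W,T),open('c5.pkl','wb'))
cv2.imwrite('pics/w5.png',cv2.resize(W['image'][0:170,170:340,::-1],None,fx=3.5,fy=3.5,interpolation=2))
groove(W);groove(W,30);off(W,box=(235,0,280,100))
print('dep',depth(W,[(258,94),(258,100),(258,106)])-tcp,'rails',depth(W,[(240,60),(275,60),(235,90),(282,90)])[:,2])
E
```

```text
clock: 7.3
tcp_pos: [645.9, 237.9, 192.7]
eef_rot: [2.11, -2.327, 0.001]
ft_force: [0.3, 0.9, -0.2]
opening: 10.4
finger_force: 58.7
[645.94 237.89 192.74] [ 2.11 -2.33  0.  ]
groove x=0.1098*y+621.04 ang 6.2658048251404725 width 48.79956007135812 102 94 yrange 73.8447611732218 166.31391918597694
groove x=0.1098*y+621.03 ang 6.265804825140547 width 50.78843066758287 102 94 yrange 70.32827952203279 166.56610243996943
off px [253  57  13  24 295] centre [634.05 126.84  40.  ] ends [[632.67 116.62  40.  ]
 [634.82 139.1   40.  ]]
dep [[  -8.22  -85.29 -115.61]
 [  -7.7   -80.04 -107.2 ]
 [  -7.21  -75.07  -99.73]] rails [41.22 42.51 31.01 40.31]
```

View pics/w5.png

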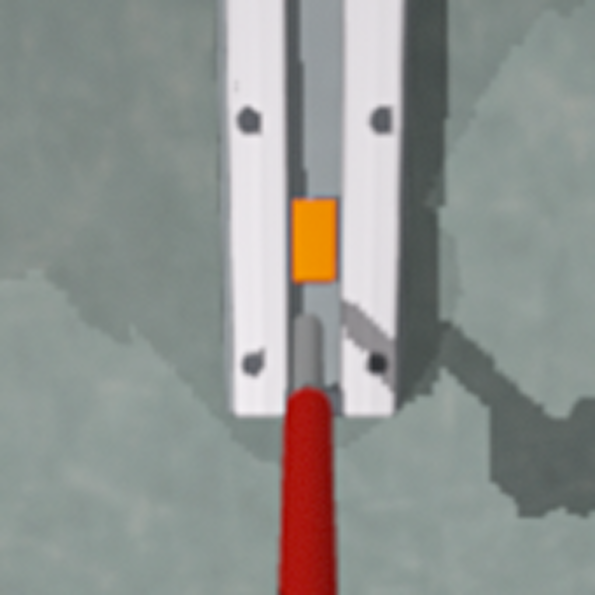

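The crop shows the tip at crop (309,315), groove walls at columns 288 and 342 (centre 315) and the offcut at rows 198 to 282. The tip sits slightly left of centre, so I'll work out the offset.

Run:
```python
from m import *
S,W,T=pickle.load(open('c5.pkl','rb'))
im=W['image'].astype(int)
for v in(20,45,86,90,94,98): print(v,im[v,228:292].mean(1).astype(int).tolist())
f=lambda u,v,z:plane(W,(u,v),z)[0]
o=170;print('cam',W['cam_to_world'][:3,3])
for z in(64,67,70): print('tip',f(o+309/3.5-.4,92,z))
for v in(40,85,90): print('groove',(f(o+288/3.5,v,42)+f(o+342/3.5,v,42))/2)
```

```text
20 [132, 131, 127, 123, 139, 147, 166, 210, 225, 226, 227, 227, 227, 228, 228, 229, 226, 224, 225, 226, 226, 224, 205, 149, 94, 85, 87, 89, 113, 149, 155, 153, 154, 154, 154, 156, 156, 157, 153, 155, 183, 216, 223, 223, 224, 224, 224, 225, 225, 223, 221, 222, 222, 223, 223, 211, 167, 107, 82, 77, 74, 74, 75, 75]
45 [140, 140, 140, 135, 128, 144, 155, 179, 219, 229, 229, 230, 229, 230, 232, 232, 228, 225, 227, 227, 227, 226, 214, 164, 101, 87, 89, 90, 116, 154, 159, 156, 156, 157, 156, 156, 155, 154, 153, 166, 196, 220, 224, 224, 226, 226, 227, 227, 226, 223, 222, 223, 224, 224, 219, 194, 136, 91, 77, 76, 79, 79, 79, 80]
86 [134, 135, 135, 137, 131, 122, 145, 158, 186, 227, 234, 234, 233, 232, 233, 235, 233, 228, 227, 228, 228, 229, 225, 187, 118, 87, 89, 92, 118, 156, 160, 159, 158, 158, 157, 157, 157, 156, 150, 138, 147, 173, 197, 203, 211, 226, 230, 229, 224, 221, 222, 224, 224, 220, 198, 135, 88, 82, 78, 78, 79, 80, 80, 80]
90 [133, 133, 133, 133, 131, 127, 146, 159, 184, 225, 235, 234, 233, 232, 234, 235, 233, 228, 227, 228, 228, 229, 224, 188, 115, 85, 103, 122, 132, 140, 137, 1
[... 280 characters left out ...]
117, 99, 128, 139, 140, 138, 133, 123, 112, 111, 133, 156, 158, 157, 154, 162, 180, 154, 141, 142, 142, 144, 146, 145, 140, 141, 163, 190, 206, 216, 189, 121, 85, 84, 80, 80, 79, 80, 80, 80]
98 [140, 137, 135, 134, 132, 134, 148, 154, 174, 219, 236, 237, 236, 235, 237, 236, 231, 226, 227, 229, 228, 229, 225, 191, 119, 101, 132, 140, 140, 138, 133, 124, 112, 108, 133, 154, 157, 154, 153, 177, 217, 228, 217, 177, 154, 143, 143, 145, 143, 143, 144, 144, 144, 142, 127, 96, 86, 83, 79, 78, 77, 77, 78, 77]
cam [638.79 160.13 336.44]
tip [637.6  150.42  64.  ]
tip [637.61 150.52  67.  ]
tip [637.62 150.63  70.  ]
groove [630.76 101.69  42.  ]
groove [634.7 143.1  42. ]
groove [635.16 147.91  42.  ]
```

```bash
python3 -m crank '[[0,0.0036,0,0,0],[0,0.0036,0.012,0,0],[0,0.0036,0.024,0,0],[0,0.0036,0.036,0,0],[0,0.0036,0.048,0,0],[0,0.0036,0.048,0,0]]'
python3 -m crank '[[0,0,0.004,0,0],[0,0,0.008,0,0],[0,0,0.012,0,0],[0,0,0.014,0,0],[0,0,0.014,0,0]]'
python3 - <<'E'
from m import *
s=ctrl.read_state();tcp=s['tcp_pos'];print(tcp,s['eef_rot'],s['ft_force'])
W=cap('wrist');pickle.dump(W,open('c6.pkl','wb'))
im=W['image'].astype(int)
for v in(20,60,86,94,98,102): print(v,im[v,225:295].mean(1).astype(int).tolist())
off(W,box=(235,0,280,100))
print('dep',depth(W,[(258,94),(258,100),(258,106)])-tcp)
E
```

```text
clock: 7.95
tcp_pos: [643.0, 237.6, 166.1]
eef_rot: [2.108, -2.326, -0.001]
ft_force: [-0.5, 0.5, -2.2]
opening: 10.4
finger_force: 58.7
clock: 8.37
tcp_pos: [644.0, 238.1, 161.0]
eef_rot: [2.11, -2.328, -0.0]
ft_force: [-0.4, -0.5, 0.3]
opening: 10.6
finger_force: 58.7
[643.95 238.06 161.04] [ 2.11 -2.33 -0.  ] [-0.4  -0.48  0.26]
20 [131, 143, 154, 176, 212, 228, 230, 230, 226, 210, 200, 207, 228, 233, 229, 227, 228, 228, 228, 228, 225, 194, 127, 87, 89, 90, 89, 111, 152, 157, 155, 155, 155, 156, 155, 156, 155, 155, 156, 153, 164, 194, 219, 224, 225, 226, 225, 226, 227, 229, 228, 223, 211, 197, 195, 198, 214, 224, 211, 166, 107, 85, 77, 74, 77, 76, 77, 78, 79, 79]
60 [132, 125, 143, 151, 168, 217, 233, 234, 234, 234, 233, 234, 236, 236, 233, 228, 229, 230, 229, 230, 227, 208, 154, 102, 121, 133, 132, 129, 129, 129, 129, 129, 128, 129, 128, 128, 128, 124, 117, 109, 159, 213, 227, 228, 228, 228, 228, 229, 230, 230, 228, 224, 224, 225, 225, 225, 225, 215, 177, 113, 87, 83, 78, 79, 81, 82, 83, 81, 81, 80]
86 [138, 133, 127, 147, 159, 186, 226, 237, 238, 237, 236, 235, 237, 238, 236, 23
[... 771 characters left out ...]
115, 101, 90, 87, 103, 166, 221, 233, 232, 230, 229, 228, 230, 231, 231, 228, 225, 226, 227, 227, 227, 220, 185, 118, 86, 83, 77, 78, 81, 78, 80, 79, 78, 79, 80]
102 [136, 135, 137, 148, 158, 182, 224, 237, 214, 169, 131, 110, 108, 112, 126, 176, 227, 234, 232, 232, 232, 228, 194, 124, 88, 91, 93, 93, 110, 136, 143, 141, 140, 134, 126, 113, 108, 125, 143, 134, 112, 132, 155, 187, 223, 228, 227, 225, 207, 159, 119, 104, 102, 104, 127, 180, 212, 182, 115, 85, 84, 80, 79, 78, 80, 79, 79, 80, 80, 81]
off px [250  52  14  27 364] centre [633.67 127.12  40.  ] ends [[632.19 116.95  40.  ]
 [634.4  139.29  40.  ]]
dep [[  -9.18  -85.7  -117.8 ]
 [  -8.64  -80.43 -108.53]
 [  -8.12  -75.46  -99.29]]
```

```bash
python3 -m crank '[[0,-0.0024,0.004,0,0],[0.006,-0.0024,0.004,0,0],[0.012,-0.0024,0.004,0,0],[0.018,-0.0024,0.004,0,0],[0.024,-0.0024,0.004,0,0],[0.03,-0.0024,0.004,0,0],[0.038,-0.0024,0.004,0,0],[0.046,-0.0024,0.004,0,0],[0.054,-0.0024,0.004,0,0],[0.062,-0.0024,0.004,0,0]]'
python3 - <<'E'
from m import *
s=ctrl.read_state();tcp=s['tcp_pos'];print(tcp,s['eef_rot'],s['ft_force'])
W=cap('wrist');im=W['image'].astype(int)
for v in(94,): print(v,im[v,225:295].mean(1).astype(int).tolist())
off(W,box=(235,0,280,100))
E
```

```text
clock: 9.25
tcp_pos: [642.9, 207.6, 160.4]
eef_rot: [-2.108, 2.325, -0.001]
ft_force: [-0.6, 6.6, 9.4]
opening: 10.3
finger_force: 59.8
[642.86 207.61 160.39] [-2.11  2.33 -0.  ] [-0.58  6.62  9.43]
94 [134, 135, 134, 133, 134, 143, 153, 175, 216, 232, 232, 232, 233, 233, 233, 235, 234, 230, 227, 227, 229, 228, 228, 226, 197, 129, 87, 87, 99, 122, 136, 139, 137, 134, 126, 116, 103, 91, 90, 91, 92, 106, 151, 202, 223, 226, 226, 226, 226, 227, 228, 228, 225, 222, 221, 223, 223, 223, 220, 200, 147, 96, 82, 78, 79, 79, 81, 80, 80, 82]
off px [252  63  15  27 352] centre [631.6  106.64  40.  ] ends [[630.14  96.02  40.  ]
 [632.31 118.73  40.  ]]
```

```bash
python3 -m crank '[[0.004,0,-0.003,0,0],[0.012,0,-0.004,0,0],[0.02,0,-0.004,0,0],[0.028,0,-0.004,0,0],[0.036,0,-0.004,0,0],[0.044,0,-0.004,0,0],[0.052,0,-0.004,0,0],[0.06,0,-0.004,0,0],[0.068,0,-0.004,0,0],[0.076,0,-0.004,0,0]]'
python3 - <<'E'
from m import *
s=ctrl.read_state();tcp=s['tcp_pos'];print(tcp,s['eef_rot'],s['ft_force'])
W=cap('wrist');im=W['image'].astype(int)
for v in(94,): print(v,im[v,225:295].mean(1).astype(int).tolist())
off(W,box=(235,0,280,100))
print('dep',depth(W,[(258,94),(258,100),(258,106)])-tcp)
E
```

```text
clock: 10.13
tcp_pos: [638.2, 168.7, 161.0]
eef_rot: [2.109, -2.328, -0.0]
ft_force: [0.3, -0.0, -0.8]
opening: 10.3
finger_force: 59.0
[638.22 168.71 161.04] [ 2.11 -2.33 -0.  ] [ 0.33 -0.02 -0.81]
94 [135, 136, 131, 126, 146, 150, 166, 216, 230, 228, 230, 230, 229, 230, 231, 231, 229, 226, 227, 227, 227, 228, 224, 192, 122, 85, 89, 88, 104, 130, 139, 138, 136, 131, 122, 111, 99, 91, 90, 88, 101, 162, 215, 224, 221, 224, 226, 225, 225, 227, 226, 224, 222, 222, 223, 224, 225, 219, 185, 118, 83, 81, 76, 76, 77, 77, 78, 79, 81, 83]
off px [251  62  15  27 354] centre [627.4   66.96  40.  ] ends [[625.9   55.9   40.  ]
 [628.11  78.64  40.  ]]
dep [[  -9.22  -85.73 -119.08]
 [  -8.66  -80.41 -108.26]
 [  -8.15  -75.43 -100.6 ]]
```

```bash
python3 -m crank '[[0.008,0,0,0,0],[0.016,0,0,0,0],[0.024,0,0,0,0],[0.032,0,0,0,0],[0.04,0,0,0,0],[0.048,0,0,0,0],[0.056,0,0,0,0],[0.064,0,0,0,0],[0.072,0,0,0,0],[0.08,0,0,0,0]]'
python3 -m crank '[[0.006,0,0,0,0],[0.012,0,0,0,0],[0.018,0,0,0,0],[0.024,0,0,0,0],[0.03,0,0,0,0],[0.036,0,0,0,0],[0.042,0,0,0,0],[0.048,0,0,0,0],[0.048,0,0,0,0]]'
python3 - <<'E'
from m import *
s=ctrl.read_state();tcp=s['tcp_pos'];print(tcp,s['eef_rot'],s['ft_force'])
W=cap('wrist');S=cap('side');T=cap('top');pickle.dump((S,W,T),open('c7.pkl','wb'))
cv2.imwrite('pics/w7.png',W['image'][:,:,::-1])
off(W,4,box=(205,0,310,130))
E
```

```text
clock: 11.02
tcp_pos: [634.4, 129.1, 161.2]
eef_rot: [-2.11, 2.328, -0.0]
ft_force: [-0.3, 0.1, -0.6]
opening: 10.7
finger_force: 59.0
clock: 11.77
tcp_pos: [632.0, 105.0, 161.2]
eef_rot: [2.109, -2.328, -0.0]
ft_force: [-0.3, 0.1, -0.5]
opening: 10.8
finger_force: 59.0
[632.   105.02 161.22] [ 2.11 -2.33 -0.  ] [-0.32  0.07 -0.5 ]
off px [253  80  13  11 126] centre [620.5    9.21   4.  ] ends [[619.68   4.63   4.  ]
 [620.72  15.36   4.  ]]
```

View pics/w7.png

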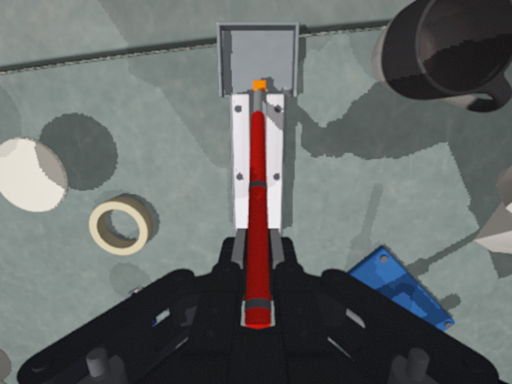

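The wrist view shows the offcut at (260,85), just past the rail ends at row 95 and inside the tray outline (rows 28 to 92). I'll check its height by depth.

Run:
```python
from m import *
S,W,T=pickle.load(open('c7.pkl','rb'))
for n,c,box in(('W',W,(205,0,310,130)),('S',S,(150,180,330,300)),('T',T,(190,130,290,180))):
    h=cv2.cvtColor(c['image'],cv2.COLOR_RGB2HSV);m=cv2.inRange(h,np.array((8,150,100)),np.array((20,255,255)));b=np.zeros_like(m);b[box[1]:box[3],box[0]:box[2]]=255;m&=b
    k,l,s,ct=cv2.connectedComponentsWithStats(m);print(n,s[1:].tolist())
    cl=cloud(c)[(m>0)&(c['range_z']>0)];
    if len(cl):print(np.percentile(cl,[5,50,95],axis=0))
cl=cloud(W);print('tray floor',cl[60,235:285:10],'ends',cl[26,258],cl[40,258], 'tip',depth(W,[(258,94),(258,100)]))
```

```text
W [[253, 80, 13, 11, 126]]
[[615.3    6.54  24.45]
 [620.59  10.42  25.78]
 [626.56  14.65  27.22]]
S [[231, 186, 1, 1, 1], [169, 203, 2, 2, 3], [164, 204, 1, 1, 1], [223, 230, 1, 1, 1]]
[[ 636.49 -201.38    9.06]
 [ 710.42 -195.2    12.7 ]
 [ 722.06  -25.05   22.05]]
T [[254, 155, 3, 4, 10]]
[[615.35  10.04  14.85]
 [620.71  13.11  26.81]
 [624.82  16.21  32.2 ]]
tray floor [[642.51 -16.74   4.35]
 [632.47 -15.84   3.55]
 [622.39 -14.73   4.39]
 [612.35 -13.68   4.84]
 [602.32 -12.66   5.14]] ends [616.72 -41.94  17.92] [617.57 -32.82   3.98] tip [[622.81  19.33  43.6 ]
 [623.35  24.61  53.57]]
```

The offcut stands on end in the tray: top at z≈26, y from about 5 to 15, and roughly 23 mm off the tray centre along y, so inside the limits. Next I lift the pick and move above the mug.

```bash
python3 -m crank '[[-0.006,0,0,0,0],[-0.006,0,-0.04,0,0],[-0.006,0,-0.1,0,0],[-0.006,0,-0.16,0,0],[-0.006,0,-0.22,0,0],[-0.006,0,-0.28,0,0],[-0.006,0,-0.28,0,0]]'
python3 -m crank '[[0.02,0.04,0,0,0],[0.04,0.09,0,0,0],[0.06,0.14,0,0,0],[0.08,0.19,0,0,0],[0.1,0.24,0,0,0],[0.126,0.28,0,0,0],[0.126,0.304,0,0,0],[0.126,0.304,0,0,0],[0.126,0.304,0,0,0]]'
python3 - <<'E'
from m import *
s=ctrl.read_state();tcp=s['tcp_pos'];print(s['clock'],tcp,s['eef_rot'],s['ft_force'])
W=cap('wrist');S=cap('side');T=cap('top');pickle.dump((S,W,T),open('c8.pkl','wb'))
cv2.imwrite('pics/w8.png',W['image'][:,:,::-1])
for n,c in(('W',W),('T',T)):
    cl=cloud(c);m=(c['range_z']>0)&(cl[...,2]>92)&(cl[...,2]<106)&(abs(cl[...,0]-468)<60)&(abs(cl[...,1])<60)
    q=cl[m];A=np.c_[2*q[:,:2],np.ones(len(q))];k=np.ones(len(q),bool)
    for _ in range(8):
        x=np.linalg.lstsq(A[k],(q[k,:2]**2).sum(1),rcond=None)[0];r=np.sqrt(x[2]+x[0]**2+x[1]**2);k=abs(np.linalg.norm(q[:,:2]-x[:2],axis=1)-r)<6
    print(n,len(q),k.sum(),'centre',x[:2],'r',r,'z',np.median(q[k,2]),'ext',q.min(0),q.max(0))
    off(c,20,box=((150,0,350,150) if n=='W' else (245,145,265,170)))
E
```

```text
clock: 12.5
tcp_pos: [635.0, 109.2, 308.6]
eef_rot: [-2.105, 2.32, -0.008]
ft_force: [0.7, 0.5, 0.5]
opening: 10.7
finger_force: 58.9
clock: 13.25
tcp_pos: [475.0, 61.2, 301.8]
eef_rot: [-2.11, 2.326, -0.001]
ft_force: [-0.0, 1.0, -0.8]
opening: 10.6
finger_force: 58.8
13.25 [475.    61.15 301.82] [-2.11  2.33 -0.  ] [-0.04  1.   -0.82]
W 523 484 centre [471.97  -3.46] r 36.83095404837381 z 96.25168810728701 ext [431.6  -41.34  92.02] [510.31  41.26  98.42]
off px [156 129   9   8  37] centre [620.82  11.66  20.  ] ends [[619.66   6.66  20.  ]
 [622.1   18.69  20.  ]]
T 86 70 centre [472.25  -3.96] r 37.134045385737934 z 96.1685548179338 ext [431.1  -41.33  92.05] [509.57  42.39 101.61]Traceback (most recent call last):
  File "<stdin>", line 11, in <module>
  File "m.py", line 25, in off
    n,l,s,ct=cv2.connectedComponentsWithStats(m);k=1+s[1:,4].argmax();x,y,w,hh=s[k,:4]
                                                     ~~~~~~~~~~~~~~^^
ValueError: attempt to get argmax of an empty sequence
```

View pics/w8.png

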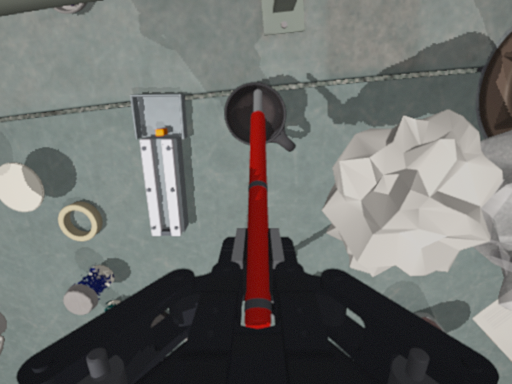

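The wrist view shows the mug rim circle at about (255,114) with a radius near 30 px, and the tip at (258,90) over its far half. The offcut is in the tray at (160,132). The rim centre comes to (472,-4), so I shift 3.4 mm and go down into the mug.

```bash
python3 -m crank '[[0.0033,-0.0072,0.03,0,0],[0.0033,-0.0072,0.07,0,0],[0.0033,-0.0072,0.11,0,0],[0.0033,-0.0072,0.15,0,0],[0.0033,-0.0072,0.18,0,0],[0.0033,-0.0072,0.2,0,0],[0.0033,-0.0072,0.22,0,0],[0.0033,-0.0072,0.22,0,0],[0.0033,-0.0072,0.22,0,0]]'
python3 - <<'E'
from m import *
s=ctrl.read_state();tcp=s['tcp_pos'];print(s['clock'],tcp,s['ft_force'])
W=cap('wrist')
for n,c in(('W',W),):
    cl=cloud(c);m=(c['range_z']>0)&(cl[...,2]>92)&(cl[...,2]<103)&(abs(cl[...,0]-468)<60)&(abs(cl[...,1])<60)
    q=cl[m];A=np.c_[2*q[:,:2],np.ones(len(q))];k=np.ones(len(q),bool)
    for _ in range(12):
        x=np.linalg.lstsq(A[k],(q[k,:2]**2).sum(1),rcond=None)[0];r=np.sqrt(x[2]+x[0]**2+x[1]**2);k=abs(np.linalg.norm(q[:,:2]-x[:2],axis=1)-r)<5.5
    print(n,len(q),k.sum(),'centre',x[:2],'r',r)
print('tip surf',depth(W,[(258,94),(258,100),(258,112)]))
E
```

```text
clock: 14.15
tcp_pos: [478.7, 58.8, 191.1]
eef_rot: [2.109, -2.327, 0.0]
ft_force: [1.0, -0.5, 0.2]
opening: 10.9
finger_force: 58.9
14.15 [478.69  58.78 191.12] [ 1.01 -0.48  0.22]
W 1224 1088 centre [472.12  -3.46] r 36.69698441775445
tip surf [[469.47 -26.99  72.85]
 [470.03 -21.69  82.84]
 [471.03 -12.13 103.  ]]
```

```bash
python3 -m crank '[[0,0,0.015,0,0],[0,0,0.03,0,0],[0,0,0.045,0,0],[0,0,0.06,0,0],[0,0,0.072,0,0],[0,0,0.08,0,0],[0,0,0.08,0,0],[0,0,0.08,0,0]]'
python3 - <<'E'
from m import *
s=ctrl.read_state();tcp=s['tcp_pos'];print(s['clock'],tcp,s['ft_force'])
W=cap('wrist');S=cap('side')
cv2.imwrite('pics/m9.png',np.hstack([cv2.resize(W['image'][40:200,170:340,::-1],(400,376)),cv2.resize(S['image'][110:260,200:360,::-1],(400,376))]))
E
```

```text
clock: 14.87
tcp_pos: [478.0, 58.6, 150.8]
eef_rot: [2.109, -2.327, -0.001]
ft_force: [0.1, 2.0, -1.0]
opening: 10.3
finger_force: 58.8
14.8667 [477.99  58.63 150.76] [ 0.08  2.03 -1.03]
```

View pics/m9.png

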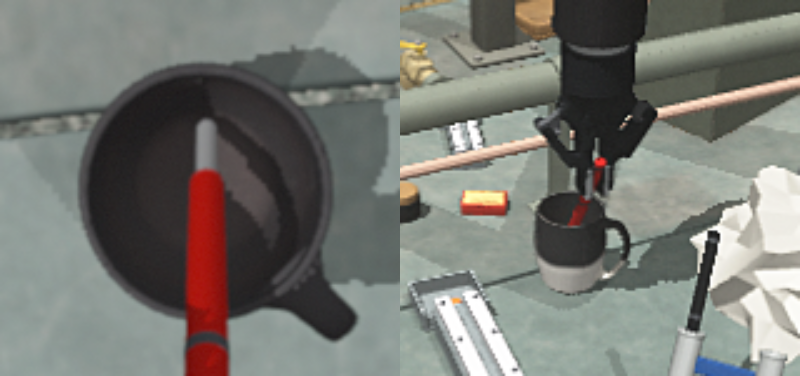

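The left half shows the tip well inside the mug at crop (205,125) with the handle crossing the near rim. The right half shows the mug upright and the offcut in the tray. I lower a little more, then release gently.

```bash
python3 -m crank '[[0,0,0.006,0,0],[0,0,0.014,0,0],[0,0,0.014,0,0],[0,0,0.014,0,0.2],[0,0,0.014,0,0.3],[0,0,0.014,0,0.5],[0,0,0.014,0,0.8],[0,0,0.014,0,1],[0,0,0.014,0,1],[0,0,0.014,0,1]]' 20
python3 -m crank '[[0,0,0,0,1],[0,0,0,0,1],[0,0,-0.02,0,1],[0,0,-0.05,0,1],[0,0,-0.1,0,1],[0,0,-0.16,0,1],[0,0,-0.22,0,1],[0,0,-0.3,0,1],[0,0,-0.3,0,1],[0,0,-0.3,0,1]]'
python3 - <<'E'
from m import *
s=ctrl.read_state();tcp=s['tcp_pos'];print(s['clock'],tcp,s['ft_force'],s['opening'])
W=cap('wrist');S=cap('side');pickle.dump((S,W),open('c10.pkl','wb'))
cv2.imwrite('pics/m10.png',np.hstack([cv2.resize(W['image'][:,:,::-1],(400,300)),cv2.resize(S['image'][110:260,160:360,::-1],(400,300))]))
es=redline(S,(250,140,320,230),60);ew=redline(W,lo=60);print(es,ew)
p,ax=line2(W,ew[:2],S,es[:2]);print('lean',np.degrees(np.arccos(ax[2])),'at z=97',p+ax*(97-p[2])/ax[2],'z=10',p+ax*(10-p[2])/ax[2],'end',[near(p,ax,S,e) for e in es[:2]])
E
```

```text
clock: 15.8
tcp_pos: [478.3, 58.7, 144.2]
eef_rot: [2.11, -2.328, 0.0]
ft_force: [0.1, -0.4, -0.4]
opening: 83.9
finger_force: 0.0
clock: 16.63
tcp_pos: [479.4, 59.2, 297.4]
eef_rot: [-2.106, 2.323, -0.003]
ft_force: [-0.3, -0.3, -1.1]
opening: 85.4
finger_force: 0.0
16.6333 [479.45  59.17 297.41] [-0.3  -0.3  -1.05] 85.3817809639308
(array([278.24, 176.7 ]), array([269.23, 199.49]), np.int32(93)) (array([256.72, 144.98]), array([254.36, 188.24]), np.int32(385))
lean 31.121268549280146 at z=97 [476.51  19.97  97.  ] z=10 [468.34 -31.92  10.  ] end [array([485.41,  76.49, 191.77]), array([474.99,  10.31,  80.8 ])]
```

View pics/m10.png

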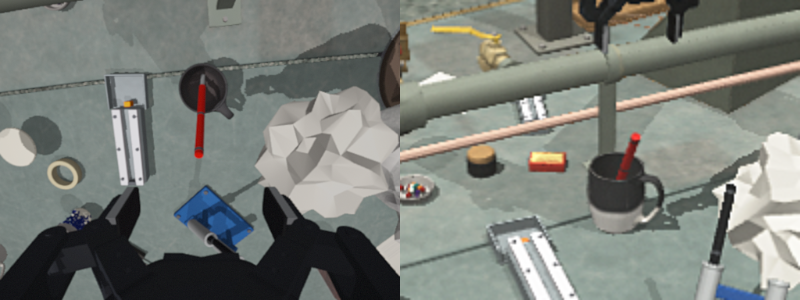

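The left half shows the released pick leaning in the mug (tip near (203,78), handle end (199,155)) and the offcut in the tray at (127,103). The right half shows the mug upright, with the gripper well above it. Everything is in place, so I hand in.

```bash
python3 -m crank '[[0,0,0,0,1],[0,0,0,0,1],[0,0,0,0,1],[0,0,0,0,1],[0,0,0,0,1],[0,0,0,0,1]]'
python3 -c "
from workcell import ctrl
print(ctrl.close_job())"
```

```text
clock: 17.23
tcp_pos: [478.3, 58.7, 294.0]
eef_rot: [2.109, -2.327, -0.0]
ft_force: [-0.3, 0.2, 0.5]
opening: 85.4
finger_force: 0.0
the job is handed in; nothing more can be done
None
```

The job is handed in at about 17 s of the 58 s allowed. By my last pictures, the offcut is in the catch tray, standing on end against the jig, and the red pick is released and leaning about 31° in the upright mug; no verdict came back.

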